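# Snap the trimming tool and knife into the clip rack

## Task

Put the two wooden-handled tools lying on the bench away in the sloping clip rack: the thick-handled loop trimming tool in the empty wide pair of clips, the slim knife in the empty small pair. Each goes in head uppermost, its handle centred across its two clips and pressed in squarely until it has snapped fully home in both; then let go. Leave the tools already in the rack and everything else on the bench where they are.

Things in the scene. Friction and masses are not known exactly. Their poses are not given: they have to be found in the camera images.
- trimmer_mid (a point): loop trimming tool, 195 mm long, lying on the bench: round brown wooden handle 26 mm thick, 130 mm long (full thickness to 52 mm either way from its middle), eight-sided shoulder, short brass ferrule, flat steel-wire loop 55 mm wide (the head). Point: middle of the handle on its axis, 13 mm above the bench as it lies; x points to the loop. About 110 g
- trimmer_head (a point): point inside the trimming tool's loop, on its axis, 125 mm from the middle of its handle
- knife_mid (a point): potter's knife, 188 mm long, lying on the bench: round brown wooden handle 14 mm thick, 130 mm long (full thickness to 54 mm either way from its middle), eight-sided shoulder, short brass ferrule, flat steel blade 15 mm wide (the head). Point: middle of the handle on its axis, 7 mm above the bench as it lies; x points to the blade. About 55 g
- knife_head (a point): tip of the knife's blade, on its axis, 125 mm from the middle of its handle
- wide_clips: the same wide empty pair of clips; origin on the rails' face at the middle of the pair, axes as for its seat point. Snapping past both clips takes about 8 to 15 N in all, pushed squarely at the middle of the handle; 58 mm of free handle lies between the clips, and the table is about 100 mm below
- wide_clips_seat (a point): EMPTY pair of clips for a 26 mm handle. Point: where the axis of a handle that is home (16 mm out from the rails' face) passes the middle of the pair. x points up the slope, y along the rails, z squarely out of the rack (35 degrees off vertical, to the robot). Press in along -z; lips 19 mm apart. A handle not snapped in stands up to 20 mm too high on the lips
- small_clips: the same small empty pair of clips; origin on the rails' face at the middle of the pair, axes as for its seat point. Snapping past both clips takes about 8 to 15 N in all, pushed squarely at the middle of the handle; 58 mm of free handle lies between the clips, and the table is about 100 mm below
- small_clips_seat (a point): EMPTY pair of clips for a 14 mm handle. Point: where the axis of a handle that is home (10 mm out from the rails' face) passes the middle of the pair. x points up the slope, y along the rails, z squarely out of the rack (35 degrees off vertical, to the robot). Press in along -z; lips 9 mm apart. A handle not snapped in stands up to 13 mm too high on the lips
- rack: fixed rack, 362 mm along y, 185 deep, 150 high: two white rails on wooden sides, sloping up 35 degrees away from the robot. Origin under its middle on the bench. Four places 72 mm apart, in any order: one wide empty, one small empty, two small with tools in. Each is two clips (sprung jaws, flared lips, 14 mm long) 36 mm up and down the slope from its middle, open air between them for the fingers
- small_loop: bystander: a pale wooden tool with a small wire loop (14 mm handle, 186 mm long), already clipped in the rack, loop up; origin on the rail face under the middle of its handle
- spatula: bystander: a pale wooden modelling spatula (14 mm handle, 188 mm long), already clipped in the rack, blade up; origin on the rail face under the middle of its handle
- bowl: bystander: white bowl, 104 mm wide, 45 mm high; origin under its middle
- beaker: bystander: terracotta beaker, 72 mm wide, 75 mm high; origin under its middle
- paddle: bystander: pale wooden beating paddle lying flat, 195 mm long, 55 mm wide, 12 mm thick; origin on its underside near the middle
- glaze_jar: bystander: white lidded glaze jar, 68 mm wide, 85 mm high; origin under its middle
There are look-alikes about, which are no part of the job. What is shaped like the part that bears knife_mid but green is not meant.

How it is judged:
By the outcome, as a careful person would: the job done as asked, in the order asked, and still so for the second after the job is handed in, with the robot touching nothing.
It also fails if it takes over 59 s, if anything falls off the work surface, if the arm or the gripper's body presses on something with over 40 N, if the wrist force passes 120 N, or if a joint passes its speed limit or range.

## Robot

A 6-joint arm with a two-finger parallel gripper is mounted at the origin on the work surface. World frame = base frame: x ahead of the robot, y to its left, z up, the work surface at z = 0. Lengths are in m, angles in rad, forces in N, time in s.
With the tool pointing down it reaches from about 0.3 to 0.85 m from the base axis. Payload 5.4 kg.
Tool frame: the origin (TCP) lies on the front face of the gripper's body, between the roots of the fingers; the fingertips stand robot.tip_extent ahead of it and the grasp point (between the pads) lies 54 mm ahead of it (robot.tip_extent is the distance from the TCP to the fingertips, in m); z points along the fingers, y is the direction in which the jaws open and shut (so a half turn about z gives the same grasp; the last joint's range is limited). The gripper opens to 85 mm and grips with 20 to 120 N. Pads are 22 mm wide; open, the fingers measure 114 mm over their backs; the gripper's body (76 mm by 85 mm) begins 54 mm behind the grasp point. The pads swing forward as they close: fully open they stand 13 mm farther back than shut.
Start: joints at [1.096, 0.158, 1.597, -0, 1.386, -0.21], TCP at [0.15, 0.555, 0.304] pointing down, gripper open.
Joint ranges: [-2.91, 2.91], [-0.94, 2.29], [0.18, 2.7], [-1.29, 4.43], [0.17, 2.64], [-3, 3]. Speed limits (rad/s): [2.57, 2.57, 3.14, 3.14, 3.14, 3.14].

## Interface

Orientations are given as a rotation vector (axis times angle).
In Python, from plant import readout, camera, calibration, workorder, robot gives the robot as it stands. The module is installed in compiled form; this text tells all that it offers.
- The arm moves only by the shell command python3 -m pendant 'ROWS' [FORCE]. ROWS is JSON, a list of rows, each an object of numbers: "dx", "dy", "dz": the shift along the world's x, y, z in mm; "twist": the turn about the world's z in rad; "gripper": the opening, from -1 (shut) to 1 (fully open), so that 0 is half open. A call has 1 to 10 rows; each row shifts and turns the commanded pose from where the row before left it; what a row does not reach is not made up. A row lasts 1/12 s, in which the tool goes at most 41.7 mm and 7.16 degrees, less where a joint would pass 70% of its speed; a pose out of reach is approached as far as the arm can. A call with a gripper value outside its range is refused whole. The fingers move at their own pace and stop on an object; FORCE is the grip in N (left out, the last holds). Time passes only in rows, so rows that do not move let the fingers close. It gives the time, the measured TCP pose, the force and the opening at its end, in the units of the state.
- readout.state(): the state, without advancing time (a new reading comes with each control period).
- camera(name): name is "scene" or "side" or "wrist"; returns the picture (480x640x3 uint8, red, green, blue); there is no depth.
- calibration(name): a dict with "fovy" (degrees; the focal length in pixels is half the picture's height over the tangent of half this angle, whatever the lens; pixels are square), "cx", "cy" (the principal point, pixels), "world_from_camera" (4x4, takes a point from camera to world coordinates); the wrist camera has in their place "mount" (4x4, takes a point from camera to tool coordinates, whose origin is the TCP and whose axes are the flange's). Camera axes: x right, y down, z forward; pixel columns grow to the right and rows downward; lengths in m; the calibration is good to about 2 mm. A picture is of the moment at which its call begins: read the wrist's pose just before it. calibration takes no time and is no camera call.
- workorder.hand_in(): hands the job in, once; it reports no verdict.
The state is a dict: "clock": time; "joint_pos": joint angles; "joint_vel": joint speeds; "tau": joint torques, N m; "tcp_pos": TCP position; "tool_rot": TCP orientation; "ft_force": force on the tool from outside, world axes, zero at the start; "moment": the same for the moment, N m; "gripper_width": opening from 0.0 (shut) to 1.0 (fully open).
Only numpy, scipy, OpenCV 4.12 (cv2) and the standard library are available. Lean on these libraries where they do the work, as an engineer would, in place of code of your own. Each camera call takes 0.05 s, during which the arm holds its last target. There are 200 camera calls.

## Working session

There is one attempt and no reset: what is moved stays moved. The work goes in short steps, Python scripts to look and compute and a shell command to move; the robot and the scene stay as the last step left them, time stands still between calls to the robot, and variables do not carry over. Pictures are saved under pics/ and viewed, about 8 in all and at most 12, crops included, and the job is handed in when it is done.

```bash
mkdir -p pics; cat > h.py <<'E'
import numpy as np, cv2
from scipy.spatial.transform import Rotation as R
from plant import readout, camera, calibration, robot
def cam(n):
    s=readout.state(); im=camera(n); c=calibration(n)
    if n=='wrist':
        T=np.eye(4);T[:3,:3]=R.from_rotvec(s['tool_rot']).as_matrix();T[:3,3]=s['tcp_pos'];M=T@np.array(c['mount'])
    else: M=np.array(c['world_from_camera'])
    f=240/np.tan(np.radians(c['fovy'])/2)
    return im,(M,f,c['cx'],c['cy'])
def ray(k,u,v):
    M,f,cx,cy=k; return M[:3,3],M[:3,:3]@np.array([(u-cx)/f,(v-cy)/f,1])
def onplane(k,u,v,p0,n=(0,0,1)):
    o,d=ray(k,u,v); n=np.array(n); return o+d*(n@(np.array(p0)-o))/(n@d)
def proj(k,P):
    M,f,cx,cy=k; q=M[:3,:3].T@(np.array(P)-M[:3,3]); return f*q[0]/q[2]+cx,f*q[1]/q[2]+cy
def save(im,name,crop=None,s=1):
    if crop: im=im[crop[1]:crop[3],crop[0]:crop[2]]
    cv2.imwrite('pics/'+name,cv2.resize(im[:,:,::-1],None,fx=s,fy=s,interpolation=cv2.INTER_CUBIC))
E
python3 - <<'E'
from h import *
import pickle
print(readout.state(), [ (a,getattr(robot,a)) for a in dir(robot) if a[0]!='_'])
d={}
for n in('scene','side','wrist'):
    im,k=cam(n); d[n]=(im,k); save(im,n+'0.png'); print(n,k[0].round(3).tolist(),k[1:])
    print(calibration(n).keys())
pickle.dump(d,open('d0.pkl','wb'))
E
```

```text
{'clock': 0.0, 'joint_pos': array([ 1.09589550e+00,  1.59073198e-01,  1.59825369e+00, -2.46939078e-05,
        1.38617882e+00, -2.10098783e-01]), 'joint_vel': array([ 0.00178539,  0.00024924, -0.00109079,  0.00183439,  0.00026269,
        0.00120624]), 'tau': array([ 2.00900928e-05, -3.95998943e+01, -3.31433809e+01, -1.64924504e-04,
        8.69288138e-03, -9.58765440e-06]), 'tcp_pos': array([0.15029392, 0.55452448, 0.30289245]), 'tool_rot': array([-4.14646816e-01, -3.11348222e+00,  2.84271727e-03]), 'ft_force': array([0.39100721, 0.49150151, 0.09875861]), 'moment': array([ 0.00605543, -0.0024075 ,  0.00532608]), 'gripper_width': 1.000437009050872} [('MotionError', <class 'plant.MotionError'>), ('tip_extent', 0.0726)]
scene [[-0.571, 0.666, -0.48, 0.966], [0.821, 0.452, -0.349, 0.34], [-0.016, -0.594, -0.805, 0.929], [0.0, 0.0, 0.0, 1.0]] (np.float64(448.5880928452035), 322.1052993466987, 235.14420256990948)
dict_keys(['fovy', 'cx', 'cy', 'world_from_camera'])
side [[-0.697, -0.458, 0.552, -0.468], [-0.717, 0.467, -0.518, 0.907], [-0.021, -0.756, -0.654, 1.21], [0.0, 0.0, 0.0, 1.0]] (np.float64(618.6066513385505), 315.9983276908437, 240.48598700809953)
dict_keys(['fovy', 'cx', 'cy', 'world_from_camera'])
wrist [[0.26, 0.922, 0.285, 0.077], [0.965, -0.248, -0.079, 0.575], [-0.002, 0.296, -0.955, 0.373], [0.0, 0.0, 0.0, 1.0]] (np.float64(399.86158906213194), 316.3720497379451, 241.73814925558762)
dict_keys(['fovy', 'cx', 'cy', 'mount'])
```

View pics/scene0.png

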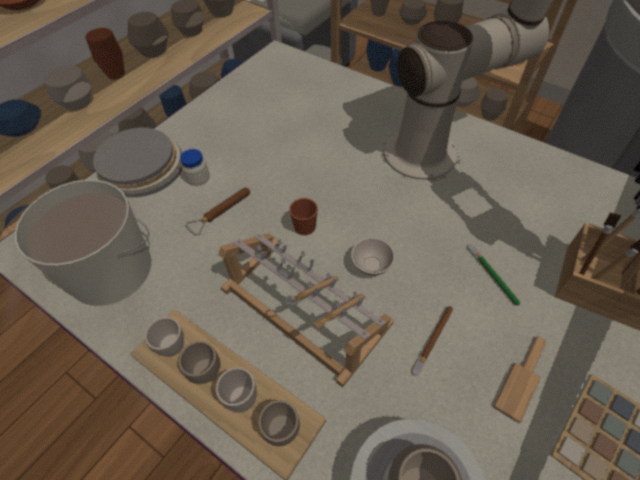

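View pics/side0.png

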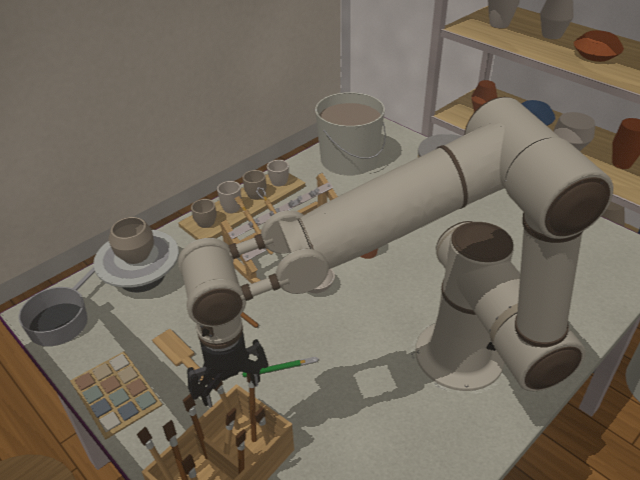

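```bash
python3 - <<'E'
from h import *
import pickle
d=pickle.load(open('d0.pkl','rb')); im,k=d['scene']
save(im,'crop1.png',(180,170,480,390),2.6)
for n,u,v,z in [('tr tail',249,191,.013),('tr shoulder',205,217,.013),('loop',195,228,.013),('kn tail',449,310,.007),('kn ferr',425,358,.007),('kn tip',417,373,.007),('rack L back',222,285,0),('rack R back',344,376,0),('bowl',372,270,0),('beaker',304,228,0)]:
    print(n,onplane(k,u,v,(0,0,z)).round(3))
E
```

```text
tr tail [ 0.409 -0.31   0.013]
tr shoulder [ 0.544 -0.347  0.013]
loop [ 0.585 -0.343  0.013]
kn tail [0.428 0.297 0.007]
kn ferr [0.559 0.304 0.007]
kn tip [0.598 0.305 0.007]
rack L back [ 0.668 -0.177  0.   ]
rack R back [0.686 0.183 0.   ]
bowl [0.43  0.097 0.   ]
beaker [ 0.419 -0.116  0.   ]
```

View pics/crop1.png

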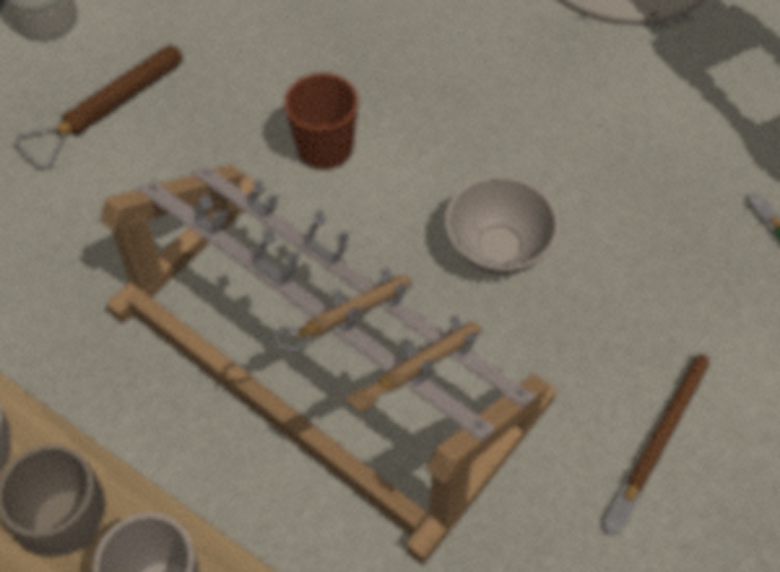

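Lying candidates: brown trimmer (225,205), brown knife (436,335), green look-alike knife (495,275, rejected), and brush handles upright in the box (605,240, not lying). The empty places are the two at the rack's −y end: small outermost, wide next to it. I'll fly over the rack for a close look.

```bash
python3 -m pendant '[{"dz":25,"gripper":1},{"dx":10,"dy":-20,"dz":25},{"dx":20,"dy":-36,"dz":6},{"dx":20,"dy":-36,"dz":6},{"dx":20,"dy":-36},{"dx":20,"dy":-36},{"dx":20,"dy":-36},{"dx":20,"dy":-36},{"dx":20,"dy":-36},{"dx":20,"dy":-36}]' 20
python3 -m pendant '[{"dx":20,"dy":-36},{"dx":20,"dy":-36},{"dx":20,"dy":-36,"twist":0.05},{"dx":20,"dy":-36,"twist":0.1},{"dx":20,"dy":-36,"twist":0.07},{"dx":20,"dy":-36},{"dx":10,"dy":-36},{"dx":0,"dy":-30},{},{}]'
python3 - <<'E'
from h import *
import pickle
im,k=cam('wrist'); pickle.dump((im,k),open('w1.pkl','wb')); save(im,'w1.png',s=1.25); print(k[0].round(3).tolist(), readout.state()['clock'])
E
```

```text
[[0.26, 0.922, 0.285, 0.077], [0.965, -0.248, -0.079, 0.575], [-0.002, 0.296, -0.955, 0.373], [0.0, 0.0, 0.0, 1.0]] 0.2schema error: expected keys dx, dy, dz, twist, gripper
schema error: expected keys dx, dy, dz, twist, gripper
```

View pics/w1.png

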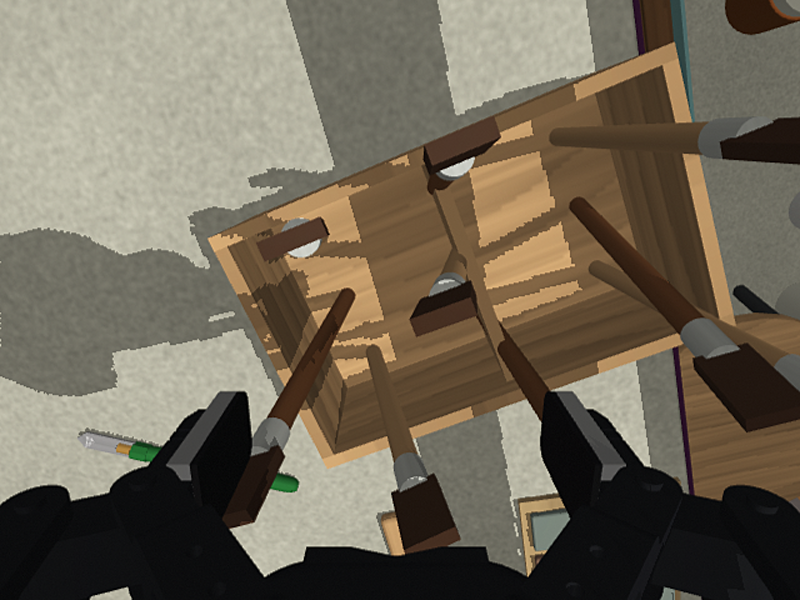

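The picture shows the brush box below the gripper, with brush heads between the fingers (about (435,310) and (440,500)). The move was refused because every row needs all five keys. I'll rise straight up first.

```bash
python3 -m pendant '[{"dx":0,"dy":0,"dz":30,"twist":0,"gripper":1},{"dx":0,"dy":0,"dz":35,"twist":0,"gripper":1},{"dx":0,"dy":0,"dz":35,"twist":0,"gripper":1},{"dx":20,"dy":-36,"dz":0,"twist":0,"gripper":1},{"dx":20,"dy":-36,"dz":0,"twist":0,"gripper":1},{"dx":20,"dy":-36,"dz":0,"twist":0,"gripper":1},{"dx":20,"dy":-36,"dz":0,"twist":0,"gripper":1},{"dx":20,"dy":-36,"dz":0,"twist":0,"gripper":1},{"dx":20,"dy":-36,"dz":0,"twist":0,"gripper":1},{"dx":20,"dy":-36,"dz":0,"twist":0,"gripper":1}]' 20
python3 -m pendant '[{"dx":20,"dy":-36,"dz":0,"twist":0,"gripper":1},{"dx":20,"dy":-36,"dz":0,"twist":0,"gripper":1},{"dx":20,"dy":-36,"dz":0,"twist":0,"gripper":1},{"dx":20,"dy":-36,"dz":0,"twist":0.07,"gripper":1},{"dx":20,"dy":-36,"dz":0,"twist":0.07,"gripper":1},{"dx":20,"dy":-36,"dz":0,"twist":0.07,"gripper":1},{"dx":20,"dy":-36,"dz":0,"twist":0,"gripper":1},{"dx":10,"dy":-36,"dz":-10,"twist":0,"gripper":1},{"dx":0,"dy":-36,"dz":-10,"twist":0,"gripper":1},{"dx":0,"dy":0,"dz":0,"twist":0,"gripper":1}]'
python3 - <<'E'
from h import *
import pickle
im,k=cam('wrist'); pickle.dump((im,k),open('w1.pkl','wb')); save(im,'w2.png',s=1.25); print(k[0].round(3).tolist(), readout.state()['clock'])
E
```

```text
clock: 1.03
tcp_pos: [0.2907, 0.3012, 0.4038]
tool_rot: [0.414, 3.114, 0.0]
ft_force: [1.0, -0.2, -0.5]
gripper_width: 1.001
clock: 1.87
tcp_pos: [0.44, -0.0261, 0.3814]
tool_rot: [-0.097, -3.136, 0.002]
ft_force: [-0.4, 0.0, -0.4]
gripper_width: 0.995
[[0.06, 0.955, 0.291, 0.364], [0.998, -0.057, -0.019, -0.021], [-0.002, 0.292, -0.956, 0.452], [0.0, 0.0, 0.0, 1.0]] 1.9167
```

View pics/w2.png

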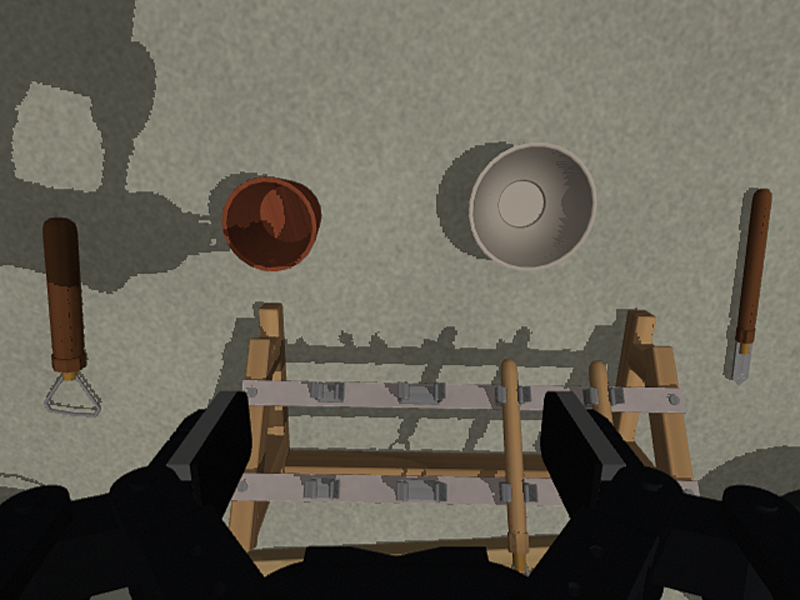

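Wrist view: rack rails at rows ~392 and ~488 (1.25× scale). The empty small place is at column ~325 and the empty wide one at ~421, with tools at 514 and 600. The trimmer is at (65,290) and the knife at (755,270). I'll take one closer crop of the clips.

```bash
python3 - <<'E'
from h import *
import pickle
im,k=pickle.load(open('w1.pkl','rb'))
save(im,'crop2.png',(180,285,440,415),3)
E
```

```text
(no output)
```

View pics/crop2.png

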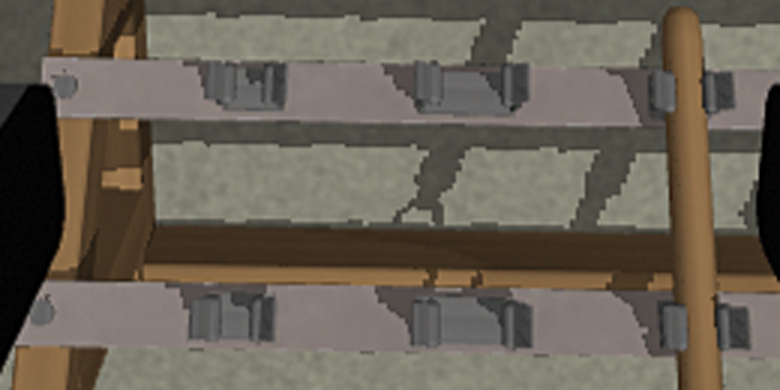

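```bash
cat > fit.py <<'E'
from h import *
import pickle
from scipy.optimize import least_squares
im,k=pickle.load(open('w1.pkl','rb'))
obs=[(-108,-36,15,245,87),(-36,-36,22,471,87),(36,-36,15,692,92),(-108,36,15,232,318),(-36,36,22,472,322),(36,36,15,704,328)]
def frame(p):
    Ry=R.from_euler('zy',[p[3],-np.radians(35)]).as_matrix()  # x up-slope
    return Ry,np.array(p[:3])
def res(p):
    A,t=frame(p); r=[]
    for y,x,z,u,v in obs:
        a=proj(k,t+A@np.array([x,y,z])/1000); r+=[a[0]-180-u/3,a[1]-285-v/3]
    return r
s=least_squares(res,[.57,0,.1,0]); p=s.x
if __name__=='__main__':
    print('pair-mid centre',p.round(4),np.array(s.fun).round(1))
    A,t=frame(p)
    print('axes',A.round(3).tolist())
    W=t+A@np.array([0,-.036,.016]);S=t+A@np.array([0,-.108,.010]); print('wide seat',W.round(4),'small seat',S.round(4))
    d=pickle.load(open('d0.pkl','rb'))['scene'][1]
    for n,y in(('small',-.108),('wide',-.036)):
        for x in(-.036,.036): 
            q=proj(d,t+A@np.array([x,y,.015])); print(n,x,'scene crop1 px',((q[0]-180)*2.6,(q[1]-170)*2.6))
    for n,a,b,z in(('trim',(60,218),(70,370),.013),('knife',(763,190),(745,342),.007)):
        P=[onplane(k,u/1.25,v/1.25,(0,0,z)) for u,v in(a,b)]; D=P[1]-P[0]
        print(n,np.round(P,4).tolist(),'mid',((P[0]+P[1])/2).round(4),'len',np.linalg.norm(D).round(4),'yaw',np.degrees(np.arctan2(D[1],D[0])).round(1))
E
python3 fit.py
```

```text
pair-mid centre [ 0.5867  0.0203  0.109  -0.0653] [ 1.1 -0.6 -0.8 -0.7 -0.2 -0.5  1.   0.5 -1.3  1.1  0.2  0.2]
axes [[0.817, 0.053, -0.574], [-0.065, 0.998, 0.0], [0.572, 0.037, 0.819]]
wide seat [ 0.5756 -0.0156  0.1207] small seat [ 0.5752 -0.0874  0.1131]
small -0.036 scene crop1 px (np.float64(262.1879399112211), np.float64(192.45337826001878))
small 0.036 scene crop1 px (np.float64(209.33555963011278), np.float64(209.20021800324196))
wide -0.036 scene crop1 px (np.float64(325.73027856436715), np.float64(232.38393845063376))
wide 0.036 scene crop1 px (np.float64(275.3010813190314), np.float64(252.2123212405137))
trim [[0.4037, -0.3178, 0.013], [0.5472, -0.3454, 0.013]] mid [ 0.4754 -0.3316  0.013 ] len 0.1462 yaw -10.9
knife [[0.4172, 0.2955, 0.007], [0.5594, 0.3002, 0.007]] mid [0.4883 0.2978 0.007 ] len 0.1423 yaw 1.9
```

```bash
sed -i "s/'zy'/'ZY'/" fit.py; python3 fit.py | head -3
python3 -m pendant '[{"dx":4,"dy":-38,"dz":0,"twist":-0.03,"gripper":1},{"dx":4,"dy":-38,"dz":0,"twist":-0.05,"gripper":1},{"dx":4,"dy":-38,"dz":0,"twist":-0.05,"gripper":1},{"dx":4,"dy":-38,"dz":-5,"twist":0,"gripper":1},{"dx":4,"dy":-38,"dz":-15,"twist":0,"gripper":1},{"dx":4,"dy":-38,"dz":-15,"twist":0,"gripper":1},{"dx":3,"dy":-38,"dz":-15,"twist":0,"gripper":1},{"dx":0,"dy":-38,"dz":-15,"twist":0,"gripper":1},{"dx":0,"dy":0,"dz":-35,"twist":0,"gripper":1},{"dx":0,"dy":0,"dz":-35,"twist":0,"gripper":1}]' 20
python3 -m pendant '[{"dx":0,"dy":0,"dz":0,"twist":0,"gripper":1}]'
python3 - <<'E'
from h import *
import pickle
im,k=cam('wrist'); pickle.dump((im,k),open('w3.pkl','wb')); save(im,'w3.png'); print(k[0].round(3).tolist())
E
```

```text
pair-mid centre [ 0.5874  0.0199  0.108  -0.0784] [ 0.8 -1.  -0.2 -0.8 -0.6 -0.2  0.7  0.8 -0.6  1.1 -0.1  0. ]
axes [[0.817, 0.078, -0.572], [-0.064, 0.997, 0.045], [0.574, 0.0, 0.819]]
wide seat [ 0.5754 -0.0153  0.1211] small seat [ 0.5732 -0.0873  0.1162]
clock: 2.75
tcp_pos: [0.4687, -0.3265, 0.2494]
tool_rot: [0.292, 3.125, -0.004]
ft_force: [1.3, -0.5, -0.7]
gripper_width: 0.997
clock: 2.83
tcp_pos: [0.4654, -0.3216, 0.2414]
tool_rot: [-0.288, -3.118, -0.015]
ft_force: [-0.1, -0.0, -1.2]
gripper_width: 0.999
[[0.182, 0.942, 0.282, 0.391], [0.983, -0.177, -0.044, -0.308], [0.008, 0.286, -0.958, 0.312], [0.0, 0.0, 0.0, 1.0]]
```

View pics/w3.png

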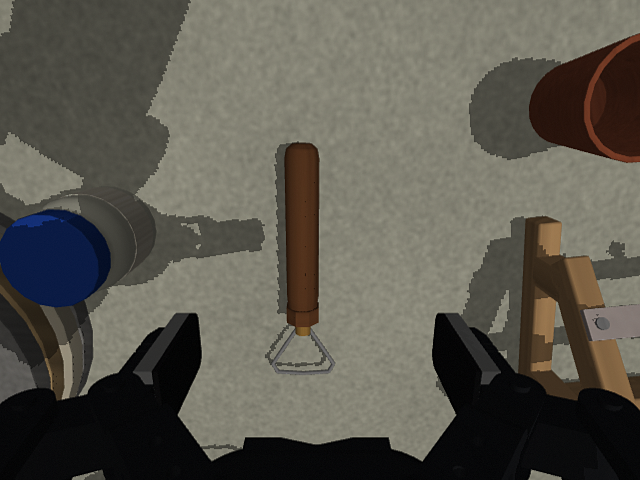

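Trimmer: tail (302,143), shoulder end (303,325), loop end (303,373). The jar is at (75,250), clear on the left.

```bash
python3 - <<'E'
from h import *
import pickle
im,k=pickle.load(open('w3.pkl','rb'))
P={n:onplane(k,u,v,(0,0,z)) for n,u,v,z in(('tail',302,143,.013),('sh',303,325,.013),('loop',303,373,.013),('jar',110,265,.05))}
for n in P: print(n,P[n].round(4))
D=P['sh']-P['tail']; D/=np.linalg.norm(D); print('yaw',np.degrees(np.arctan2(D[1],D[0])), 'lens',[np.linalg.norm(P[n]-P['tail']) for n in('sh','loop')],'mid',(P['tail']+.065*D).round(4))
s=readout.state(); M=R.from_rotvec(s['tool_rot']).as_matrix(); print(s['tcp_pos'],'jaw',np.degrees(np.arctan2(M[1,1],M[0,1])),M[:,2].round(3))
E
```

```text
tail [ 0.4038 -0.3184  0.013 ]
sh [ 0.5486 -0.3459  0.013 ]
loop [ 0.594  -0.3548  0.013 ]
jar [ 0.4587 -0.4639  0.05  ]
yaw -10.763960569241348 lens [np.float64(0.14735935187369803), np.float64(0.19361183883276406)] mid [ 0.4677 -0.3306  0.013 ]
[ 0.46650745 -0.3223453   0.24523922] jaw 79.47025952318839 [-0.006  0.007 -1.   ]
```

```bash
python3 -m pendant '[{"dx":1,"dy":-8,"dz":-30,"twist":0,"gripper":1},{"dx":0,"dy":0,"dz":-35,"twist":0,"gripper":1},{"dx":0,"dy":0,"dz":-35,"twist":0,"gripper":1},{"dx":0,"dy":0,"dz":-30,"twist":0,"gripper":1},{"dx":0,"dy":0,"dz":-20,"twist":0,"gripper":1},{"dx":0,"dy":0,"dz":0,"twist":0,"gripper":1},{"dx":0,"dy":0,"dz":0,"twist":0,"gripper":1}]' 20
python3 -c "
from h import *
for i in range(3):print(readout.state()['tcp_pos'])"
```

```text
clock: 3.47
tcp_pos: [0.4698, -0.333, 0.1008]
tool_rot: [0.288, 3.127, -0.001]
ft_force: [0.4, -0.3, 1.9]
gripper_width: 1.001
[ 0.46979917 -0.33295075  0.10079121]
[ 0.46979917 -0.33295075  0.10079121]
[ 0.46979917 -0.33295075  0.10079121]
```

```bash
python3 -m pendant '[{"dx":-1,"dy":2,"dz":-12,"twist":0,"gripper":1},{"dx":0,"dy":0,"dz":-11,"twist":0,"gripper":0},{"dx":0,"dy":0,"dz":0,"twist":0,"gripper":-1},{"dx":0,"dy":0,"dz":0,"twist":0,"gripper":-1},{"dx":0,"dy":0,"dz":0,"twist":0,"gripper":-1},{"dx":0,"dy":0,"dz":0,"twist":0,"gripper":-1},{"dx":0,"dy":0,"dz":0,"twist":0,"gripper":-1},{"dx":0,"dy":0,"dz":0,"twist":0,"gripper":-1}]' 30
python3 -m pendant '[{"dx":0,"dy":0,"dz":0,"twist":0,"gripper":-1},{"dx":0,"dy":0,"dz":10,"twist":0,"gripper":-1},{"dx":0,"dy":0,"dz":25,"twist":0,"gripper":-1},{"dx":0,"dy":0,"dz":35,"twist":0,"gripper":-1},{"dx":0,"dy":0,"dz":35,"twist":0,"gripper":-1},{"dx":0,"dy":0,"dz":35,"twist":0,"gripper":-1},{"dx":0,"dy":0,"dz":0,"twist":0,"gripper":-1},{"dx":0,"dy":0,"dz":0,"twist":0,"gripper":-1}]'
python3 - <<'E'
from h import *
im,k=cam('wrist'); a=im
im2,k2=cam('side')
save(np.vstack([a[100:480,100:540],im2[60:340,100:540]]),'g1.png',s=.9); print(readout.state()['tcp_pos'])
E
```

```text
clock: 4.13
tcp_pos: [0.4678, -0.3315, 0.0767]
tool_rot: [0.29, 3.127, -0.001]
ft_force: [-0.7, -0.3, 3.9]
gripper_width: 0.29
clock: 4.8
tcp_pos: [0.4684, -0.3319, 0.2188]
tool_rot: [0.289, 3.124, -0.006]
ft_force: [-0.8, 0.8, -2.3]
gripper_width: 0.291
[ 0.46685128 -0.33031107  0.2146689 ]
```

View pics/g1.png

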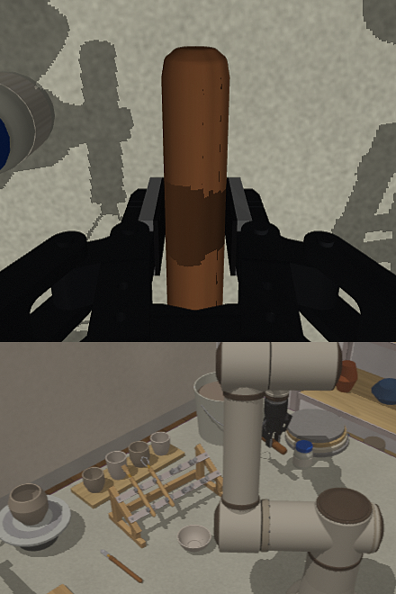

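The trimmer is gripped at its middle, with the width matching the handle, and held level. The gripper can't pitch, so I'll use the bare upper rail between the two empty places to tilt the tool nose-up in a light grip.

```bash
python3 -m pendant '[{"dx":0,"dy":0,"dz":25,"twist":0,"gripper":-1},{"dx":12,"dy":34,"dz":20,"twist":0,"gripper":-1},{"dx":12,"dy":35,"dz":0,"twist":0.03,"gripper":-1},{"dx":12,"dy":35,"dz":0,"twist":0.04,"gripper":-1},{"dx":12,"dy":35,"dz":0,"twist":0.04,"gripper":-1},{"dx":13,"dy":35,"dz":0,"twist":0,"gripper":-1},{"dx":13,"dy":35,"dz":0,"twist":0,"gripper":-1},{"dx":13,"dy":35,"dz":0,"twist":0,"gripper":-1},{"dx":13,"dy":34,"dz":0,"twist":0,"gripper":-1},{"dx":0,"dy":0,"dz":0,"twist":0,"gripper":-1}]' 30
python3 -m pendant '[{"dx":0,"dy":0,"dz":-15,"twist":0,"gripper":-1},{"dx":0,"dy":0,"dz":-15,"twist":0,"gripper":-1},{"dx":0,"dy":0,"dz":-5,"twist":0,"gripper":-1},{"dx":0,"dy":0,"dz":0,"twist":0,"gripper":-1},{"dx":0,"dy":0,"dz":0,"twist":0,"gripper":-1}]' 20
cat > tail.py <<'E'
from h import *
import sys
# estimate tilt: tail top edge in wrist picture vs model; args: dist of axis below TCP, tail dist
im,k=cam('wrist'); s=readout.state()
h=cv2.cvtColor(im,cv2.COLOR_RGB2HSV); m=((h[...,0]<15)&(h[...,1]>110)&(h[...,2]>25)).astype(np.uint8)
m[:, :250]=0; m[:,390:]=0
m=cv2.morphologyEx(m,cv2.MORPH_OPEN,np.ones((5,5)))
n,l,st,_=cv2.connectedComponentsWithStats(m); i=1+np.argmax(st[1:,4]); r=st[i]; top=r[1]; u=np.nonzero(l[top+3]==i)[0].mean()
Rm=R.from_rotvec(s['tool_rot']).as_matrix(); p=np.array(s['tcp_pos'])
a=float(sys.argv[1]);t=float(sys.argv[2]); hd=Rm[:,0].copy(); hd*=np.sign(hd[0]); hd[2]=0; hd/=np.linalg.norm(hd)
best=min((abs(proj(k,p+[0,0,-a]-t*(np.cos(q)*hd+np.array([0,0,np.sin(q)])))[1]-top),q) for q in np.radians(np.arange(-20,70,.5)))
M=Rm; print('tail px',u,top,'box',r[:4],'tilt',np.degrees(best[1]),best[0].round(1),'tcp',p.round(4),'jaw',np.degrees(np.arctan2(M[1,1],M[0,1])).round(1),'ft',s['ft_force'].round(1),s['moment'].round(2))
cv2.imwrite('pics/tail.png',im[:,:,::-1])
E
python3 tail.py .0637 .065
```

```text
clock: 5.73
tcp_pos: [0.5675, -0.047, 0.2582]
tool_rot: [-0.108, -3.136, -0.007]
ft_force: [-0.1, 0.1, -1.3]
gripper_width: 0.291
clock: 6.15
tcp_pos: [0.5668, -0.0533, 0.2248]
tool_rot: [-0.118, -3.137, -0.001]
ft_force: [0.0, -0.1, -0.5]
gripper_width: 0.291
tail px 317.0 152 box [280 152  75 293] tilt 5.0 3.2 tcp [ 0.5674 -0.0534  0.2258] jaw 85.7 ft [-0.4 -0.4 -1.6] [-0.03  0.02 -0.01]
```

```bash
python3 -m pendant '[{"dx":0,"dy":0,"dz":-8,"twist":0,"gripper":-1},{"dx":0,"dy":0,"dz":-6,"twist":0,"gripper":-1},{"dx":0,"dy":0,"dz":-4,"twist":0,"gripper":-1},{"dx":0,"dy":0,"dz":-4,"twist":0,"gripper":-1},{"dx":0,"dy":0,"dz":0,"twist":0,"gripper":-1}]' 20; python3 tail.py .0637 .065
python3 -m pendant '[{"dx":0,"dy":0,"dz":-4,"twist":0,"gripper":-1},{"dx":0,"dy":0,"dz":-4,"twist":0,"gripper":-1},{"dx":0,"dy":0,"dz":0,"twist":0,"gripper":-1}]' 20; python3 tail.py .0637 .065
```

```text
clock: 6.62
tcp_pos: [0.5669, -0.0531, 0.2033]
tool_rot: [-0.117, -3.138, 0.0]
ft_force: [-4.2, -1.7, 2.0]
gripper_width: 0.291
tail px 317.0 153 box [281 153  73 292] tilt 4.5 0.9 tcp [ 0.5671 -0.0531  0.2038] jaw 85.7 ft [-2.5  0.4  2.3] [-0.03  0.35 -0.06]
clock: 6.92
tcp_pos: [0.5676, -0.0531, 0.1955]
tool_rot: [0.118, 3.139, -0.0]
ft_force: [-1.5, 0.6, 4.1]
gripper_width: 0.294
tail px 316.5 153 box [282 153  70 292] tilt 7.499999999999999 0.0 tcp [ 0.5676 -0.0531  0.1957] jaw 85.7 ft [-2.5 -0.2  3.3] [-0.07  0.21 -0.01]
```

```bash
cat >> tail.py <<'E'
w=[(l[top+d]==i).sum() for d in(20,30,40)]
print('widths',w)
for q in range(0,46,5):
    P=p+[0,0,-a]-t*(np.cos(np.radians(q))*hd+np.array([0,0,np.sin(np.radians(q))])); print(q,np.round(proj(k,P)[1],1),end=' ')
    z=k[0][:3,:3].T@(P+.012*hd-k[0][:3,3]); print('depthw',round(.026*k[1]/z[2],1),end='; ')
E
python3 -m pendant '[{"dx":0,"dy":0,"dz":-4,"twist":0,"gripper":-1},{"dx":0,"dy":0,"dz":-4,"twist":0,"gripper":-1},{"dx":0,"dy":0,"dz":0,"twist":0,"gripper":-1}]' 20; python3 tail.py .0637 .065; python3 - <<'E'
from h import *
im,k=cam('side'); q=proj(k,(.57,-.05,.12)); print(q)
c=[int(q[0])-75,int(q[1])-75]; w=cv2.imread('pics/tail.png')[:,:,::-1]
a=cv2.resize(im[c[1]:c[1]+150,c[0]:c[0]+150],(450,450),interpolation=cv2.INTER_CUBIC)
s,k2=cam('scene'); q=proj(k2,(.57,-.05,.12)); print(q); c=[int(q[0])-60,int(q[1])-75]
b=cv2.resize(s[c[1]:c[1]+150,c[0]:c[0]+116],(348,450),interpolation=cv2.INTER_CUBIC)
save(np.hstack([a,b]),'t1.png')
E
```

```text
clock: 7.22
tcp_pos: [0.5676, -0.0531, 0.1872]
tool_rot: [0.118, 3.139, 0.0]
ft_force: [-2.3, -0.0, 2.9]
gripper_width: 0.293
tail px 316.5 159 box [282 159  69 286] tilt -9.0 0.1 tcp [ 0.5675 -0.0531  0.1875] jaw 85.7 ft [-2.3 -0.8  2.1] [-0.03  0.08 -0.01]
widths [np.int64(62), np.int64(66), np.int64(66)]
0 153.4 depthw 77.3; 5 152.7 depthw 74.3; 10 153.5 depthw 71.4; 15 155.6 depthw 68.8; 20 158.8 depthw 66.3; 25 163.1 depthw 64.0; 30 168.2 depthw 61.8; 35 174.1 depthw 59.9; 40 180.6 depthw 58.1; 45 187.7 depthw 56.5; (np.float64(310.8807558690378), np.float64(206.33204929133063))
(np.float64(284.9455038529191), np.float64(253.5965022376878))
```

View pics/t1.png

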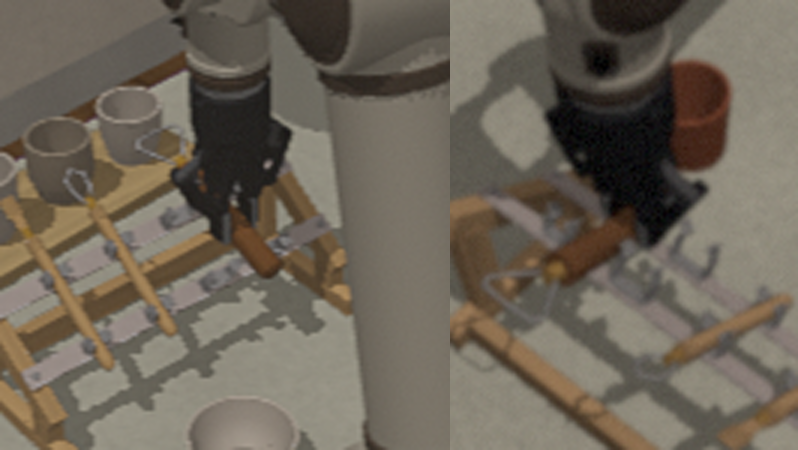

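The side and scene views show the trimmer resting on the bare rail between the empty places. Row 159 gives a nose-up tilt of about 20°, turning easily in the light grip. Continuing down.

```bash
python3 -m pendant '[{"dx":0,"dy":0,"dz":-4,"twist":0,"gripper":-1},{"dx":0,"dy":0,"dz":-4,"twist":0,"gripper":-1},{"dx":0,"dy":0,"dz":0,"twist":0,"gripper":-1}]' 20; python3 tail.py .0637 .065 | head -2
python3 -m pendant '[{"dx":0,"dy":0,"dz":-3,"twist":0,"gripper":-1},{"dx":0,"dy":0,"dz":-2,"twist":0,"gripper":-1},{"dx":0,"dy":0,"dz":0,"twist":0,"gripper":-1}]' 20; python3 tail.py .0637 .065
```

```text
clock: 7.62
tcp_pos: [0.5676, -0.0531, 0.1794]
tool_rot: [0.118, 3.139, 0.0]
ft_force: [-2.0, 0.4, 3.7]
gripper_width: 0.293
tail px 316.5 166 box [281 166  71 279] tilt -14.999999999999998 0.1 tcp [ 0.5675 -0.0531  0.1796] jaw 85.7 ft [-0.8  0.4  3.1] [-0.05  0.04 -0.04]
widths [np.int64(59), np.int64(63), np.int64(64)]
clock: 7.92
tcp_pos: [0.5677, -0.0531, 0.1747]
tool_rot: [0.117, 3.139, -0.0]
ft_force: [-0.6, -0.2, 4.2]
gripper_width: 0.29
tail px 316.0 172 box [281 172  72 273] tilt 33.5 0.1 tcp [ 0.5677 -0.0531  0.1749] jaw 85.7 ft [-0.7  0.7  3.5] [-0.01 -0.23 -0.01]
widths [np.int64(58), np.int64(61), np.int64(62)]
0 153.2 depthw 77.2; 5 152.6 depthw 74.2; 10 153.4 depthw 71.4; 15 155.5 depthw 68.7; 20 158.7 depthw 66.2; 25 163.0 depthw 63.9; 30 168.1 depthw 61.8; 35 174.0 depthw 59.9; 40 180.5 depthw 58.1; 45 187.6 depthw 56.5;
```

Tilt is 33.5°, and the moment has changed sign, so the handle now lies on both rails. That also pins the rail height (seat TCP ≈ (0.577, −0.015, 0.183)). Grip firmer, lift square off the rack, then shift over the wide clips.

```bash
python3 -m pendant '[{"dx":0,"dy":0,"dz":0,"twist":0,"gripper":-1},{"dx":0,"dy":0,"dz":0,"twist":0,"gripper":-1},{"dx":-6,"dy":0,"dz":8,"twist":0,"gripper":-1},{"dx":-9,"dy":1,"dz":13,"twist":0,"gripper":-1},{"dx":-8,"dy":1,"dz":12,"twist":0,"gripper":-1},{"dx":4,"dy":12,"dz":2,"twist":0,"gripper":-1},{"dx":4,"dy":13,"dz":2,"twist":0,"gripper":-1},{"dx":3,"dy":13,"dz":2,"twist":0,"gripper":-1},{"dx":0,"dy":0,"dz":0,"twist":0,"gripper":-1},{"dx":0,"dy":0,"dz":0,"twist":0,"gripper":-1}]' 50; python3 tail.py .0637 .065 |head -2
```

```text
clock: 8.8
tcp_pos: [0.5552, -0.012, 0.2133]
tool_rot: [-0.115, -3.138, -0.0]
ft_force: [-0.3, 0.3, -1.7]
gripper_width: 0.283
tail px 316.0 171 box [281 171  72 274] tilt -18.0 0.0 tcp [ 0.5552 -0.0126  0.2132] jaw 85.8 ft [ 0.   0.2 -0.9] [-0.    0.01 -0.  ]
widths [np.int64(58), np.int64(62), np.int64(62)]
```

```bash
python3 -m pendant '[{"dx":4,"dy":-2,"dz":-5,"twist":0,"gripper":-1},{"dx":4,"dy":0,"dz":-5,"twist":0,"gripper":-1},{"dx":1.7,"dy":0,"dz":-2.5,"twist":0,"gripper":-1},{"dx":1.7,"dy":0,"dz":-2.5,"twist":0,"gripper":-1},{"dx":0,"dy":0,"dz":0,"twist":0,"gripper":-1}]' 50; python3 -m pendant '[{"dx":1.7,"dy":0,"dz":-2.5,"twist":0,"gripper":-1},{"dx":1.7,"dy":0,"dz":-2.5,"twist":0,"gripper":-1},{"dx":0,"dy":0,"dz":0,"twist":0,"gripper":-1}]' 50;python3 -m pendant '[{"dx":1.7,"dy":0,"dz":-2.5,"twist":0,"gripper":-1},{"dx":1.7,"dy":0,"dz":-2.5,"twist":0,"gripper":-1},{"dx":0,"dy":0,"dz":0,"twist":0,"gripper":-1}]' 50;  python3 tail.py .0637 .065 |head -2
```

```text
clock: 9.27
tcp_pos: [0.5667, -0.0154, 0.1984]
tool_rot: [-0.118, -3.137, 0.0]
ft_force: [-3.1, -1.4, 2.4]
gripper_width: 0.286
clock: 9.52
tcp_pos: [0.5703, -0.0155, 0.1945]
tool_rot: [-0.118, -3.139, 0.001]
ft_force: [-3.1, -0.7, 4.1]
gripper_width: 0.288
clock: 9.77
tcp_pos: [0.5741, -0.0156, 0.1891]
tool_rot: [0.118, 3.138, -0.001]
ft_force: [1.4, -2.5, -0.0]
gripper_width: 0.283
tail px 316.5 170 box [281 170  71 275] tilt -17.5 0.1 tcp [ 0.5741 -0.0156  0.1891] jaw 85.7 ft [ 0.3 -2.4 -0.9] [-0.4   0.09 -0.01]
widths [np.int64(58), np.int64(62), np.int64(62)]
```

```bash
python3 -m pendant '[{"dx":1.2,"dy":0,"dz":-1.6,"twist":0,"gripper":-1},{"dx":1.1,"dy":0,"dz":-1.6,"twist":0,"gripper":-1},{"dx":0,"dy":0,"dz":0,"twist":0,"gripper":-1}]' 50; python3 -m pendant '[{"dx":0.6,"dy":0,"dz":-0.8,"twist":0,"gripper":-1},{"dx":0.6,"dy":0,"dz":-0.8,"twist":0,"gripper":-1},{"dx":0,"dy":0,"dz":0,"twist":0,"gripper":-1}]' 50;python3 -m pendant '[{"dx":0.6,"dy":0,"dz":-0.8,"twist":0,"gripper":-1},{"dx":0.6,"dy":0,"dz":-0.8,"twist":0,"gripper":-1},{"dx":0,"dy":0,"dz":0,"twist":0,"gripper":-1}]' 50;  python3 tail.py .0637 .065 |head -2
```

```text
clock: 10.07
tcp_pos: [0.5765, -0.0155, 0.1848]
tool_rot: [0.118, 3.138, -0.001]
ft_force: [5.1, -4.6, -8.5]
gripper_width: 0.284
clock: 10.32
tcp_pos: [0.5773, -0.0157, 0.1832]
tool_rot: [0.118, 3.139, -0.002]
ft_force: [0.7, -4.5, -4.7]
gripper_width: 0.287
clock: 10.57
tcp_pos: [0.5778, -0.0157, 0.1822]
tool_rot: [-0.118, -3.137, 0.002]
ft_force: [-6.6, -5.1, 1.5]
gripper_width: 0.284
tail px 316.5 173 box [281 173  71 272] tilt -19.0 0.0 tcp [ 0.5778 -0.0157  0.1822] jaw 85.7 ft [-5.8 -4.8  3.1] [-0.79  0.42 -0.06]
widths [np.int64(58), np.int64(62), np.int64(58)]
```

Force pulled inward by 10 N (snap), then met a stop on reaching the seat height. I'll press a little to confirm the hard stop, ease the side force, then open.

```bash
python3 -m pendant '[{"dx":0.6,"dy":-1,"dz":-0.8,"twist":0,"gripper":-1},{"dx":0.6,"dy":-1,"dz":-0.8,"twist":0,"gripper":-1},{"dx":0,"dy":0,"dz":0,"twist":0,"gripper":-1}]' 50;  python3 tail.py .0637 .065 |head -1
python3 -m pendant '[{"dx":-0.6,"dy":0,"dz":0.8,"twist":0,"gripper":-1},{"dx":-0.3,"dy":0,"dz":0.4,"twist":0,"gripper":0.3},{"dx":0,"dy":0,"dz":0,"twist":0,"gripper":0.3},{"dx":0,"dy":0,"dz":0,"twist":0,"gripper":0.3},{"dx":0,"dy":0,"dz":0,"twist":0,"gripper":0.3}]' 50;  python3 tail.py .0637 .065 |head -1
```

```text
clock: 10.87
tcp_pos: [0.5781, -0.0162, 0.1814]
tool_rot: [-0.117, -3.134, -0.003]
ft_force: [-12.9, 0.1, 10.9]
gripper_width: 0.279
tail px 315.5 174 box [281 174  72 271] tilt 34.0 0.1 tcp [ 0.5781 -0.0162  0.1814] jaw 85.7 ft [-13.    0.4  10.6] [ 0.21  1.56 -0.02]
clock: 11.33
tcp_pos: [0.579, -0.0169, 0.1821]
tool_rot: [0.117, 3.139, 0.0]
ft_force: [0.2, 0.2, 0.6]
gripper_width: 0.65
tail px 317.5 171 box [282 171  71 274] tilt 32.5 0.1 tcp [ 0.5789 -0.017   0.1821] jaw 85.7 ft [ 0.  -0.4  1.2] [ 0.02 -0.02  0.  ]
```

```bash
python3 -m pendant '[{"dx":0,"dy":0,"dz":15,"twist":0,"gripper":0.3},{"dx":0,"dy":0,"dz":30,"twist":0,"gripper":0.3},{"dx":-5,"dy":0,"dz":35,"twist":0,"gripper":0.3},{"dx":-22,"dy":0,"dz":32,"twist":0,"gripper":0.3},{"dx":-22,"dy":0,"dz":30,"twist":0,"gripper":0.3},{"dx":-30,"dy":0,"dz":20,"twist":0,"gripper":0.3},{"dx":-30,"dy":0,"dz":20,"twist":0,"gripper":1},{"dx":-30,"dy":0,"dz":17,"twist":0,"gripper":1},{"dx":0,"dy":0,"dz":0,"twist":0,"gripper":1},{"dx":0,"dy":0,"dz":0,"twist":0,"gripper":1}]' 50
python3 - <<'E'
from h import *
import pickle
im,k=cam('wrist'); pickle.dump((im,k),open('w4.pkl','wb')); save(im,'w4.png',(150,100,640,440),1.6); print(k[0].round(3).tolist(), readout.state()['clock'])
E
```

```text
clock: 12.22
tcp_pos: [0.4396, -0.0171, 0.3828]
tool_rot: [0.118, 3.135, -0.002]
ft_force: [0.8, -0.3, 0.6]
gripper_width: 0.999
[[0.074, 0.951, 0.3, 0.363], [0.997, -0.07, -0.023, -0.011], [-0.001, 0.301, -0.954, 0.453], [0.0, 0.0, 0.0, 1.0]] 12.2667
```

View pics/w4.png

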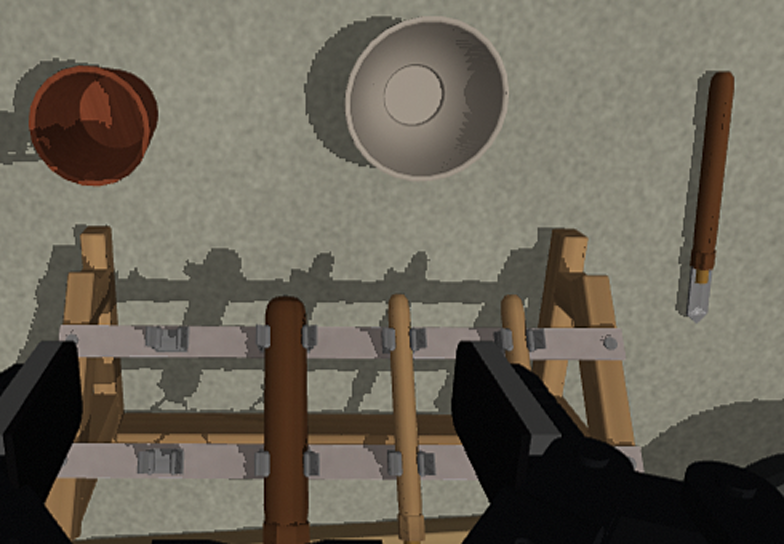

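The trimmer sits squarely in both wide clips: jaws closed either side at rows ~336 and ~463, tail level with its neighbours. Knife unmoved at (713,170). I'll go above it and measure.

```bash
python3 -m pendant '[{"dx":4,"dy":30,"dz":0,"twist":0.03,"gripper":1},{"dx":4,"dy":36,"dz":0,"twist":0.04,"gripper":1},{"dx":4,"dy":36,"dz":0,"twist":0.04,"gripper":1},{"dx":5,"dy":36,"dz":0,"twist":0,"gripper":1},{"dx":5,"dy":36,"dz":0,"twist":0,"gripper":1},{"dx":5,"dy":36,"dz":-15,"twist":0,"gripper":1},{"dx":5,"dy":36,"dz":-15,"twist":0,"gripper":1},{"dx":5,"dy":36,"dz":-15,"twist":0,"gripper":1},{"dx":4,"dy":36,"dz":-15,"twist":0,"gripper":1},{"dx":0,"dy":0,"dz":-40,"twist":0,"gripper":1}]' 30
python3 -m pendant '[{"dx":0,"dy":0,"dz":-35,"twist":0,"gripper":1},{"dx":0,"dy":0,"dz":0,"twist":0,"gripper":1},{"dx":0,"dy":0,"dz":0,"twist":0,"gripper":1}]'
python3 - <<'E'
from h import *
s=readout.state(); im,k=cam('wrist'); save(im,'w5.png')
h=cv2.cvtColor(im,cv2.COLOR_RGB2HSV); m=((h[...,0]<15)&(h[...,1]>110)&(h[...,2]>25)).astype(np.uint8)
m=cv2.morphologyEx(m,cv2.MORPH_OPEN,np.ones((3,3)))
n,l,st,c=cv2.connectedComponentsWithStats(m)
M=R.from_rotvec(s['tool_rot']).as_matrix(); print(s['tcp_pos'],'jaw',np.degrees(np.arctan2(M[1,1],M[0,1])))
for i in range(1,n):
    if st[i,4]>600:
        ys,xs=np.nonzero(l==i); t=ys.min();b=ys.max(); ut=xs[ys<t+8].mean(); ub=xs[ys>b-8].mean()
        P=[onplane(k,u,v,(0,0,.007)) for u,v in((ut,t),(ub,b+1))]; D=P[1]-P[0]; L=np.linalg.norm(D); D/=L
        print(st[i],(ut,t),(ub,b),np.round(P,4).tolist(),'L',L,'yaw',np.degrees(np.arctan2(D[1],D[0])),'mid',(P[0]+.065*D).round(4))
E
```

```text
clock: 13.1
tcp_pos: [0.4828, 0.3073, 0.2828]
tool_rot: [-0.063, 3.134, 0.008]
ft_force: [0.5, 0.8, 1.4]
gripper_width: 1.002
clock: 13.35
tcp_pos: [0.4795, 0.3007, 0.2427]
tool_rot: [0.056, -3.134, 0.004]
ft_force: [0.4, 1.0, 0.5]
gripper_width: 1.0
[0.47946684 0.3007286  0.24266502] jaw 92.03204590511149
[ 303  139   18  177 2961] (np.float64(311.43243243243245), np.int64(139)) (np.float64(310.5), np.int64(315)) [[0.4169, 0.2947, 0.007], [0.5624, 0.2987, 0.007]] L 0.14554195755012747 yaw 1.5914645271190015 mid [0.4818 0.2965 0.007 ]
```

```bash
python3 -m pendant '[{"dx":1.5,"dy":-4,"dz":-22,"twist":0,"gripper":1},{"dx":0,"dy":0,"dz":-35,"twist":0,"gripper":1},{"dx":0,"dy":0,"dz":-35,"twist":0,"gripper":1},{"dx":0,"dy":0,"dz":-30,"twist":0,"gripper":1},{"dx":0,"dy":0,"dz":-20,"twist":0,"gripper":1},{"dx":0,"dy":0,"dz":0,"twist":0,"gripper":1},{"dx":0,"dy":0,"dz":0,"twist":0,"gripper":1}]' 30
```

```text
clock: 13.98
tcp_pos: [0.4836, 0.2971, 0.1058]
tool_rot: [-0.054, 3.139, 0.001]
ft_force: [0.2, 0.3, 1.2]
gripper_width: 1.0
```

```bash
python3 -m pendant '[{"dx":-2,"dy":0,"dz":-13,"twist":0,"gripper":1},{"dx":0,"dy":0,"dz":-11,"twist":0,"gripper":0},{"dx":0,"dy":0,"dz":0,"twist":0,"gripper":0},{"dx":0,"dy":0,"dz":0,"twist":0,"gripper":0},{"dx":0,"dy":0,"dz":0,"twist":0,"gripper":0}]' 30
```

```text
clock: 14.4
tcp_pos: [0.4811, 0.2972, 0.0815]
tool_rot: [-0.055, 3.139, 0.001]
ft_force: [-0.4, 0.5, 1.0]
gripper_width: 0.498
```

```bash
python3 -m pendant '[{"dx":0,"dy":0,"dz":-7,"twist":0,"gripper":0},{"dx":0,"dy":0,"dz":0,"twist":0,"gripper":-1},{"dx":0,"dy":0,"dz":0,"twist":0,"gripper":-1},{"dx":0,"dy":0,"dz":0,"twist":0,"gripper":-1},{"dx":0,"dy":0,"dz":0,"twist":0,"gripper":-1},{"dx":0,"dy":0,"dz":0,"twist":0,"gripper":-1},{"dx":0,"dy":0,"dz":0,"twist":0,"gripper":-1},{"dx":0,"dy":0,"dz":0,"twist":0,"gripper":-1}]' 30
python3 -m pendant '[{"dx":0,"dy":0,"dz":10,"twist":0,"gripper":-1},{"dx":0,"dy":0,"dz":25,"twist":0,"gripper":-1},{"dx":0,"dy":0,"dz":35,"twist":0,"gripper":-1},{"dx":0,"dy":0,"dz":35,"twist":0,"gripper":-1},{"dx":0,"dy":0,"dz":35,"twist":0,"gripper":-1},{"dx":0,"dy":0,"dz":0,"twist":0,"gripper":-1},{"dx":0,"dy":0,"dz":0,"twist":0,"gripper":-1}]'
python3 tail.py .068 .065
```

```text
clock: 15.07
tcp_pos: [0.4802, 0.2969, 0.0731]
tool_rot: [0.055, -3.141, -0.0]
ft_force: [-0.6, -1.6, -0.1]
gripper_width: 0.146
clock: 15.65
tcp_pos: [0.4818, 0.2975, 0.2168]
tool_rot: [-0.055, 3.135, 0.003]
ft_force: [0.7, -0.5, -1.6]
gripper_width: 0.151
tail px 317.5 158 box [298 158  40 287] tilt -14.999999999999998 0.0 tcp [0.4804 0.2971 0.2143] jaw 92.0 ft [-0.2 -0.3 -0.5] [-0.07  0.02 -0.  ]
widths [np.int64(37), np.int64(39), np.int64(39)]
0 146.3 depthw 74.0; 5 145.8 depthw 71.2; 10 146.8 depthw 68.6; 15 149.0 depthw 66.2; 20 152.2 depthw 63.9; 25 156.5 depthw 61.7; 30 161.6 depthw 59.7; 35 167.4 depthw 57.9; 40 173.8 depthw 56.2; 45 180.8 depthw 54.7;
```

```bash
python3 -m pendant '[{"dx":0,"dy":0,"dz":35,"twist":0,"gripper":-1},{"dx":0,"dy":-10,"dz":35,"twist":0,"gripper":-1},{"dx":10,"dy":-35,"dz":20,"twist":0,"gripper":-1},{"dx":10,"dy":-37,"dz":5,"twist":0,"gripper":-1},{"dx":10,"dy":-38,"dz":0,"twist":-0.03,"gripper":-1},{"dx":10,"dy":-38,"dz":0,"twist":-0.04,"gripper":-1},{"dx":10,"dy":-38,"dz":0,"twist":-0.04,"gripper":-1},{"dx":10,"dy":-38,"dz":0,"twist":0,"gripper":-1},{"dx":10,"dy":-38,"dz":0,"twist":0,"gripper":-1},{"dx":10,"dy":-38,"dz":0,"twist":0,"gripper":-1}]' 30
python3 -m pendant '[{"dx":12,"dy":-38,"dz":0,"twist":0,"gripper":-1},{"dx":0,"dy":-5,"dz":0,"twist":0,"gripper":-1},{"dx":0,"dy":0,"dz":0,"twist":0,"gripper":-1},{"dx":0,"dy":0,"dz":0,"twist":0,"gripper":-1}]' 30; python3 tail.py .0661 .061 | head -1
```

```text
clock: 16.53
tcp_pos: [0.5594, -0.0148, 0.306]
tool_rot: [-0.118, -3.135, -0.001]
ft_force: [-0.3, 0.7, -0.7]
gripper_width: 0.149
clock: 16.87
tcp_pos: [0.5715, -0.0556, 0.3064]
tool_rot: [-0.118, -3.136, -0.002]
ft_force: [-0.1, 0.0, 0.3]
gripper_width: 0.147
tail px 317.5 158 box [298 158  40 287] tilt 6.000000000000001 6.6 tcp [ 0.5715 -0.0549  0.3068] jaw 85.8 ft [ 0.2 -0.5 -0.7] [ 0.    0.01 -0.02]
```

```bash
python3 -m pendant '[{"dx":1,"dy":-1,"dz":-30,"twist":0,"gripper":-1},{"dx":0,"dy":0,"dz":-30,"twist":0,"gripper":-1},{"dx":0,"dy":0,"dz":-20,"twist":0,"gripper":-1},{"dx":0,"dy":0,"dz":-8,"twist":0,"gripper":-1},{"dx":0,"dy":0,"dz":-4,"twist":0,"gripper":-1},{"dx":0,"dy":0,"dz":-4,"twist":0,"gripper":-1},{"dx":0,"dy":0,"dz":-4,"twist":0,"gripper":-1},{"dx":0,"dy":0,"dz":0,"twist":0,"gripper":-1}]' 20; python3 tail.py .0661 .0595|head -2
python3 -m pendant '[{"dx":0,"dy":0,"dz":-4,"twist":0,"gripper":-1},{"dx":0,"dy":0,"dz":-4,"twist":0,"gripper":-1},{"dx":0,"dy":0,"dz":-4,"twist":0,"gripper":-1},{"dx":0,"dy":0,"dz":0,"twist":0,"gripper":-1}]' 20; python3 tail.py .0661 .0595
```

```text
clock: 17.58
tcp_pos: [0.5736, -0.0569, 0.2087]
tool_rot: [0.117, 3.138, -0.0]
ft_force: [0.0, 0.9, -0.1]
gripper_width: 0.147
tail px 317.5 158 box [298 158  40 287] tilt 7.0 10.2 tcp [ 0.5736 -0.057   0.209 ] jaw 85.7 ft [ 0.3 -0.5 -0.5] [0.03 0.05 0.03]
widths [np.int64(38), np.int64(40), np.int64(40)]
clock: 17.97
tcp_pos: [0.5733, -0.0574, 0.1961]
tool_rot: [0.118, 3.139, -0.001]
ft_force: [-2.1, -0.4, 4.5]
gripper_width: 0.15
tail px 317.0 160 box [298 160  39 285] tilt 7.0 8.2 tcp [ 0.5733 -0.0573  0.1964] jaw 85.7 ft [-2.3 -1.1  2.3] [-0.14  0.11 -0.08]
widths [np.int64(37), np.int64(39), np.int64(39)]
0 169.5 depthw 75.1; 5 168.3 depthw 72.5; 10 168.5 depthw 70.0; 15 169.8 depthw 67.6; 20 172.3 depthw 65.4; 25 175.7 depthw 63.3; 30 180.0 depthw 61.4; 35 185.0 depthw 59.7; 40 190.7 depthw 58.0; 45 196.9 depthw 56.6;
```

```bash
python3 -m pendant '[{"dx":0,"dy":0,"dz":-4,"twist":0,"gripper":-1},{"dx":0,"dy":0,"dz":-4,"twist":0,"gripper":-1},{"dx":0,"dy":0,"dz":-4,"twist":0,"gripper":-1},{"dx":0,"dy":0,"dz":0,"twist":0,"gripper":-1}]' 20; python3 tail.py .0661 .0632|head -2
python3 -m pendant '[{"dx":0,"dy":0,"dz":-3,"twist":0,"gripper":-1},{"dx":0,"dy":0,"dz":-3,"twist":0,"gripper":-1},{"dx":0,"dy":0,"dz":0,"twist":0,"gripper":-1}]' 20; python3 tail.py .0661 .0632
```

```text
clock: 18.35
tcp_pos: [0.5732, -0.0571, 0.184]
tool_rot: [0.118, 3.139, 0.0]
ft_force: [-1.8, -0.6, 4.1]
gripper_width: 0.149
tail px 317.0 170 box [298 170  37 275] tilt 28.500000000000004 0.0 tcp [ 0.5732 -0.0571  0.1842] jaw 85.7 ft [-2.3 -0.2  2.6] [-0.07  0.1  -0.06]
widths [np.int64(34), np.int64(35), np.int64(35)]
clock: 18.65
tcp_pos: [0.5735, -0.0571, 0.1783]
tool_rot: [0.117, 3.139, -0.0]
ft_force: [-1.7, -0.1, 5.2]
gripper_width: 0.146
tail px 316.5 176 box [297 176  39 269] tilt -18.5 0.1 tcp [ 0.5734 -0.0571  0.1784] jaw 85.7 ft [-1.5 -0.7  4.4] [-0.07  0.07 -0.  ]
widths [np.int64(33), np.int64(34), np.int64(34)]
0 157.9 depthw 75.7; 5 157.1 depthw 72.8; 10 157.7 depthw 70.2; 15 159.6 depthw 67.6; 20 162.5 depthw 65.3; 25 166.5 depthw 63.1; 30 171.3 depthw 61.1; 35 176.8 depthw 59.3; 40 183.0 depthw 57.6; 45 189.8 depthw 56.0;
```

```bash
python3 -m pendant '[{"dx":0,"dy":0,"dz":-1.5,"twist":0,"gripper":-1},{"dx":0,"dy":0,"dz":0,"twist":0,"gripper":-1}]' 20; python3 tail.py .0661 .0632|head -2
```

```text
clock: 18.87
tcp_pos: [0.5736, -0.0571, 0.1771]
tool_rot: [0.117, 3.138, -0.0]
ft_force: [-1.5, 0.0, 5.1]
gripper_width: 0.147
tail px 317.0 178 box [297 178  39 267] tilt -19.5 0.0 tcp [ 0.5736 -0.0571  0.1771] jaw 85.7 ft [-0.3  1.   5.2] [-0.02 -0.05  0.05]
widths [np.int64(32), np.int64(34), np.int64(34)]
```

Tilt is ~36° with the moment at zero crossing, so the knife lies on both rails. Firm grip, lift, shift over the small clips (seat TCP ≈ (0.5724, −0.088, 0.182)).

```bash
python3 -m pendant '[{"dx":0,"dy":0,"dz":0,"twist":0,"gripper":-1},{"dx":0,"dy":0,"dz":0,"twist":0,"gripper":-1},{"dx":-5,"dy":0,"dz":7,"twist":0,"gripper":-1},{"dx":-6,"dy":1,"dz":9,"twist":0,"gripper":-1},{"dx":-6,"dy":0,"dz":9,"twist":0,"gripper":-1},{"dx":0,"dy":-10,"dz":1,"twist":0,"gripper":-1},{"dx":0,"dy":-10,"dz":1,"twist":0,"gripper":-1},{"dx":0.5,"dy":-11,"dz":0,"twist":0,"gripper":-1},{"dx":0,"dy":0,"dz":0,"twist":0,"gripper":-1},{"dx":0,"dy":0,"dz":0,"twist":0,"gripper":-1}]' 50; python3 tail.py .0661 .0632 |head -2
```

```text
clock: 19.75
tcp_pos: [0.5566, -0.088, 0.2029]
tool_rot: [-0.12, -3.138, -0.001]
ft_force: [-0.2, 0.1, 0.1]
gripper_width: 0.142
tail px 317.0 177 box [298 177  38 268] tilt -19.0 0.2 tcp [ 0.5565 -0.0875  0.2029] jaw 85.6 ft [-0.5  0.  -0.9] [0.02 0.   0.03]
widths [np.int64(33), np.int64(34), np.int64(34)]
```

```bash
python3 -m pendant '[{"dx":3,"dy":0,"dz":-4,"twist":0,"gripper":-1},{"dx":2.8,"dy":-0.5,"dz":-4,"twist":0,"gripper":-1},{"dx":1.7,"dy":0,"dz":-2.5,"twist":0,"gripper":-1},{"dx":0,"dy":0,"dz":0,"twist":0,"gripper":-1}]' 50; python3 -m pendant '[{"dx":1.7,"dy":0,"dz":-2.5,"twist":0,"gripper":-1},{"dx":0,"dy":0,"dz":0,"twist":0,"gripper":-1}]' 50;python3 -m pendant '[{"dx":1.7,"dy":0,"dz":-2.5,"twist":0,"gripper":-1},{"dx":0,"dy":0,"dz":0,"twist":0,"gripper":-1}]' 50;  python3 tail.py .0661 .0632 |head -1; python3 -m pendant '[{"dx":1.7,"dy":0,"dz":-2.5,"twist":0,"gripper":-1},{"dx":0,"dy":0,"dz":0,"twist":0,"gripper":-1}]' 50;  python3 tail.py .0661 .0632 |head -1
```

```text
clock: 20.13
tcp_pos: [0.5641, -0.0874, 0.1921]
tool_rot: [-0.117, -3.138, 0.0]
ft_force: [-0.4, -0.5, -1.2]
gripper_width: 0.137
clock: 20.3
tcp_pos: [0.5659, -0.0876, 0.1908]
tool_rot: [-0.117, -3.138, 0.0]
ft_force: [-4.7, -1.0, 3.7]
gripper_width: 0.141
clock: 20.47
tcp_pos: [0.5677, -0.0876, 0.1889]
tool_rot: [-0.117, -3.139, 0.001]
ft_force: [-5.9, -0.1, 5.6]
gripper_width: 0.145
tail px 316.5 180 box [297 180  39 265] tilt 37.5 0.2 tcp [ 0.5676 -0.0876  0.1889] jaw 85.7 ft [-4.9 -0.8  6.8] [-0.1   0.52 -0.  ]
clock: 20.68
tcp_pos: [0.5696, -0.0877, 0.1862]
tool_rot: [0.117, 3.139, -0.001]
ft_force: [-0.5, -1.5, 2.0]
gripper_width: 0.14
tail px 316.0 179 box [298 179  38 266] tilt -20.0 0.0 tcp [ 0.5696 -0.0877  0.186 ] jaw 85.7 ft [-0.9 -2.4  2.7] [-0.2   0.18 -0.12]
```

```bash
python3 -m pendant '[{"dx":1.1,"dy":0,"dz":-1.6,"twist":0,"gripper":-1},{"dx":0,"dy":0,"dz":0,"twist":0,"gripper":-1}]' 50; python3 -m pendant '[{"dx":1.1,"dy":0,"dz":-1.6,"twist":0,"gripper":-1},{"dx":0,"dy":0,"dz":0,"twist":0,"gripper":-1}]' 50;python3 -m pendant '[{"dx":1.1,"dy":0,"dz":-1.6,"twist":0,"gripper":-1},{"dx":0,"dy":0,"dz":0,"twist":0,"gripper":-1}]' 50;  python3 tail.py .0661 .0632 |head -1; python3 -m pendant '[{"dx":0.9,"dy":0,"dz":-1.2,"twist":0,"gripper":-1},{"dx":0,"dy":0,"dz":0,"twist":0,"gripper":-1}]' 50;  python3 tail.py .0661 .0632 |head -1
```

```text
clock: 20.9
tcp_pos: [0.5705, -0.0878, 0.1849]
tool_rot: [-0.117, -3.139, 0.001]
ft_force: [-2.7, -1.2, 6.0]
gripper_width: 0.14
clock: 21.07
tcp_pos: [0.5717, -0.0878, 0.1826]
tool_rot: [0.117, 3.139, -0.001]
ft_force: [-0.7, -2.7, 3.3]
gripper_width: 0.136
clock: 21.23
tcp_pos: [0.5725, -0.0879, 0.1812]
tool_rot: [-0.117, -3.139, 0.001]
ft_force: [-3.8, -3.9, 5.1]
gripper_width: 0.142
tail px 316.5 175 box [298 175  37 270] tilt 33.0 0.0 tcp [ 0.5725 -0.0878  0.1811] jaw 85.7 ft [-2.9 -2.7  4.4] [-0.37  0.63 -0.1 ]
clock: 21.45
tcp_pos: [0.5729, -0.0879, 0.1802]
tool_rot: [-0.117, -3.137, 0.001]
ft_force: [-8.4, -2.7, 8.8]
gripper_width: 0.142
tail px 316.5 176 box [298 176  37 269] tilt -18.0 0.0 tcp [ 0.5729 -0.0879  0.1802] jaw 85.7 ft [-7.7 -2.2  7.6] [-0.38  1.01 -0.09]
```

```bash
python3 -m pendant '[{"dx":0.6,"dy":-0.5,"dz":-0.8,"twist":0,"gripper":-1},{"dx":0.6,"dy":-0.5,"dz":-0.8,"twist":0,"gripper":-1},{"dx":0,"dy":0,"dz":0,"twist":0,"gripper":-1}]' 60;  python3 tail.py .0661 .0632 |head -1; python3 -m pendant '[{"dx":-1,"dy":0,"dz":1.4,"twist":0,"gripper":-1},{"dx":-0.6,"dy":0,"dz":0.8,"twist":0,"gripper":0},{"dx":0,"dy":0,"dz":0,"twist":0,"gripper":0},{"dx":0,"dy":0,"dz":0,"twist":0,"gripper":0},{"dx":0,"dy":0,"dz":0,"twist":0,"gripper":0}]' 60;  python3 tail.py .0661 .0632 |head -1
```

```text
clock: 21.75
tcp_pos: [0.5737, -0.0883, 0.1783]
tool_rot: [-0.117, -3.136, -0.001]
ft_force: [-9.1, -0.2, 6.1]
gripper_width: 0.141
tail px 316.0 178 box [298 178  38 267] tilt 35.0 0.1 tcp [ 0.5737 -0.0883  0.1782] jaw 85.7 ft [-9.8  0.3  7.9] [-0.05  0.95 -0.05]
clock: 22.22
tcp_pos: [0.5733, -0.0884, 0.1802]
tool_rot: [0.117, 3.139, 0.0]
ft_force: [0.5, 0.3, -0.2]
gripper_width: 0.501
tail px 317.5 177 box [298 177  38 268] tilt -19.0 0.1 tcp [ 0.5733 -0.0885  0.1802] jaw 85.7 ft [0.  0.6 0. ] [-0.01 -0.03  0.06]
```

```bash
python3 -m pendant '[{"dx":0,"dy":0,"dz":15,"twist":0,"gripper":0},{"dx":0,"dy":0,"dz":30,"twist":0,"gripper":0},{"dx":-5,"dy":0,"dz":35,"twist":0,"gripper":0},{"dx":-22,"dy":0,"dz":30,"twist":0,"gripper":0},{"dx":-22,"dy":0,"dz":30,"twist":0,"gripper":0},{"dx":-30,"dy":0,"dz":10,"twist":0,"gripper":0},{"dx":-30,"dy":0,"dz":0,"twist":0,"gripper":1},{"dx":-20,"dy":0,"dz":0,"twist":0,"gripper":1},{"dx":0,"dy":0,"dz":0,"twist":0,"gripper":1},{"dx":0,"dy":0,"dz":0,"twist":0,"gripper":1}]' 50
python3 - <<'E'
from h import *
import pickle
im,k=cam('wrist'); pickle.dump((im,k),open('w6.pkl','wb')); save(im,'w6.png',(190,220,480,430),2.7); print(readout.state()['clock'])
E
```

```text
clock: 23.1
tcp_pos: [0.4438, -0.0886, 0.3305]
tool_rot: [0.119, 3.138, -0.001]
ft_force: [0.6, -0.2, 1.1]
gripper_width: 0.994
23.15
```

View pics/w6.png

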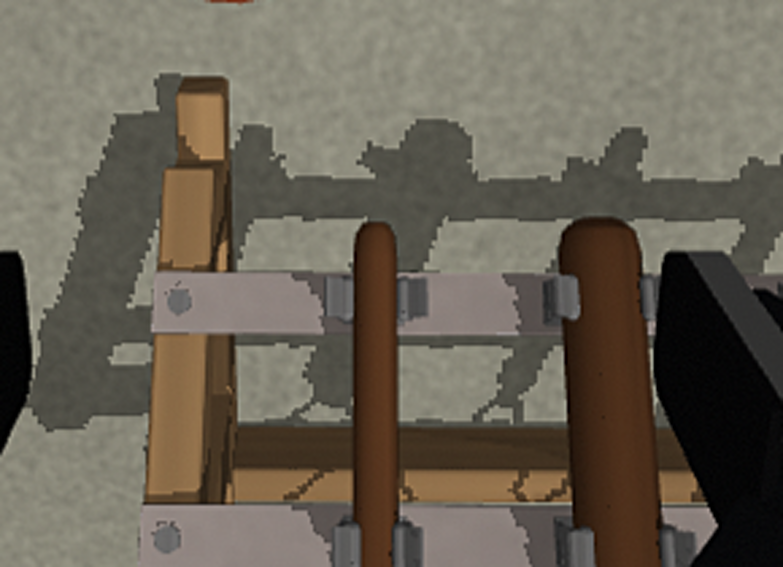

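The knife lies between the jaws of both small clips (rows ~300 and ~545), aligned like its neighbours. The lips are hard to judge from here, so I'll check it is fully home by pressing at mid-handle with shut fingertips. If home, contact should come at TCP z ≈ 0.192.

```bash
python3 -m pendant '[{"dx":30,"dy":2,"dz":0,"twist":0,"gripper":-1},{"dx":30,"dy":0,"dz":0,"twist":0,"gripper":-1},{"dx":30,"dy":0,"dz":0,"twist":0,"gripper":-1},{"dx":16,"dy":0,"dz":-20,"twist":0,"gripper":-1},{"dx":0,"dy":0,"dz":-35,"twist":0,"gripper":-1},{"dx":0,"dy":0,"dz":-35,"twist":0,"gripper":-1},{"dx":0,"dy":0,"dz":-25,"twist":0,"gripper":-1},{"dx":0,"dy":0,"dz":-8,"twist":0,"gripper":-1},{"dx":0,"dy":0,"dz":0,"twist":0,"gripper":-1},{"dx":0,"dy":0,"dz":0,"twist":0,"gripper":-1}]' 50
python3 -m pendant '[{"dx":3,"dy":0,"dz":-4,"twist":0,"gripper":-1},{"dx":1.7,"dy":0,"dz":-2.5,"twist":0,"gripper":-1},{"dx":0,"dy":0,"dz":0,"twist":0,"gripper":-1}]'
python3 -m pendant '[{"dx":1.7,"dy":0,"dz":-2.5,"twist":0,"gripper":-1},{"dx":0,"dy":0,"dz":0,"twist":0,"gripper":-1}]'
```

```text
clock: 23.98
tcp_pos: [0.551, -0.0867, 0.208]
tool_rot: [0.117, 3.138, -0.0]
ft_force: [-0.3, -0.1, 0.6]
gripper_width: 0.003
clock: 24.23
tcp_pos: [0.5558, -0.0868, 0.2018]
tool_rot: [0.117, 3.137, -0.001]
ft_force: [0.2, 0.1, -0.6]
gripper_width: -0.001
clock: 24.4
tcp_pos: [0.5568, -0.0866, 0.1984]
tool_rot: [0.117, 3.139, -0.0]
ft_force: [-0.4, -0.4, -0.7]
gripper_width: -0.001
```

```bash
for i in 1 2; do python3 -m pendant '[{"dx":1.2,"dy":0,"dz":-1.6,"twist":0,"gripper":-1},{"dx":0,"dy":0,"dz":0,"twist":0,"gripper":-1}]'; done
python3 -m pendant '[{"dx":1.2,"dy":0,"dz":-1.6,"twist":0,"gripper":-1},{"dx":0,"dy":0,"dz":0,"twist":0,"gripper":-1}]'; python3 -m pendant '[{"dx":1.2,"dy":0,"dz":-1.6,"twist":0,"gripper":-1},{"dx":0,"dy":0,"dz":0,"twist":0,"gripper":-1}]'
```

```text
clock: 24.57
tcp_pos: [0.5578, -0.0865, 0.1965]
tool_rot: [-0.117, -3.139, -0.0]
ft_force: [0.1, 0.3, -0.7]
gripper_width: -0.002
clock: 24.73
tcp_pos: [0.5589, -0.0865, 0.1947]
tool_rot: [-0.117, -3.139, -0.0]
ft_force: [0.1, 0.0, 1.0]
gripper_width: 0.002
clock: 24.9
tcp_pos: [0.5601, -0.0865, 0.1931]
tool_rot: [-0.117, -3.139, -0.0]
ft_force: [0.3, 0.6, 0.5]
gripper_width: -0.001
clock: 25.07
tcp_pos: [0.5612, -0.0865, 0.1915]
tool_rot: [-0.117, -3.139, -0.0]
ft_force: [0.9, 0.4, -0.6]
gripper_width: 0.001
```

```bash
python3 -m pendant '[{"dx":1.2,"dy":-0.5,"dz":-1.6,"twist":0,"gripper":-1},{"dx":0,"dy":0,"dz":0,"twist":0,"gripper":-1}]'; python3 -m pendant '[{"dx":0.8,"dy":0,"dz":-1.2,"twist":0,"gripper":-1},{"dx":0,"dy":0,"dz":0,"twist":0,"gripper":-1}]'; python3 -m pendant '[{"dx":0.8,"dy":0,"dz":-1.2,"twist":0,"gripper":-1},{"dx":0,"dy":0,"dz":0,"twist":0,"gripper":-1}]'
```

```text
clock: 25.23
tcp_pos: [0.5626, -0.087, 0.1904]
tool_rot: [-0.117, -3.139, -0.001]
ft_force: [-2.3, 1.4, 4.0]
gripper_width: -0.004
clock: 25.4
tcp_pos: [0.5629, -0.087, 0.1901]
tool_rot: [-0.117, -3.137, -0.0]
ft_force: [-7.4, 1.9, 10.4]
gripper_width: 0.001
clock: 25.57
tcp_pos: [0.5633, -0.087, 0.1898]
tool_rot: [-0.116, -3.136, 0.0]
ft_force: [-12.7, 1.9, 17.9]
gripper_width: -0.003
```

Contact came about 3 mm below the predicted level and was rigid (22 N for under 1 mm), so the knife is home. Retreat and take a last look.

```bash
python3 -m pendant '[{"dx":-6,"dy":0,"dz":9,"twist":0,"gripper":-1},{"dx":-6,"dy":0,"dz":20,"twist":0,"gripper":-1},{"dx":-10,"dy":0,"dz":35,"twist":0,"gripper":-1},{"dx":-20,"dy":-20,"dz":30,"twist":0,"gripper":-1},{"dx":-25,"dy":-30,"dz":10,"twist":0,"gripper":-1},{"dx":-25,"dy":-33,"dz":0,"twist":0,"gripper":-1},{"dx":-25,"dy":-33,"dz":0,"twist":0,"gripper":-1},{"dx":-25,"dy":-33,"dz":0,"twist":0,"gripper":-1},{"dx":-10,"dy":-33,"dz":0,"twist":0,"gripper":-1},{"dx":0,"dy":0,"dz":0,"twist":0,"gripper":-1}]'
python3 - <<'E'
from h import *
im,k=cam('scene'); s,k2=cam('side')
a=cv2.resize(im[220:400,200:400],(400,360),interpolation=cv2.INTER_CUBIC); b=cv2.resize(s[130:310,210:410],(400,360),interpolation=cv2.INTER_CUBIC)
save(np.vstack([np.hstack([a,b]),np.hstack([cv2.resize(im,(320,240)),cv2.resize(s,(320,240)),np.zeros((240,160,3),np.uint8)])]),'f.png')
print(readout.state()['ft_force'])
E
```

```text
clock: 26.4
tcp_pos: [0.41, -0.2739, 0.2922]
tool_rot: [0.127, 3.139, -0.006]
ft_force: [-0.2, -0.2, 0.8]
gripper_width: -0.001
[-0.56268022 -0.3337683  -0.06474025]
```

View pics/f.png

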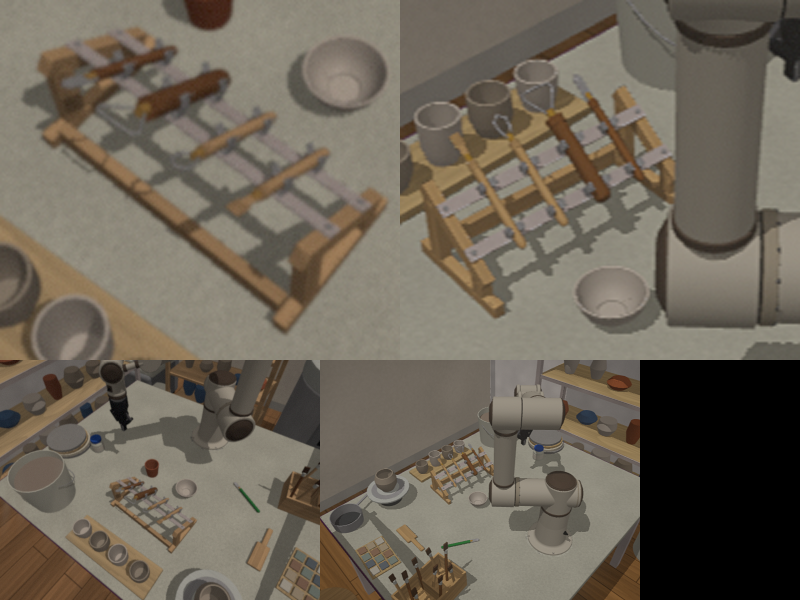

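All four tools sit parallel in the rack with their tails in line ((520,240) to (640,178)). Bowl, beaker, jar, paddle and the green knife are where they were. Handing in.

```bash
python3 -c "
from plant import workorder, readout
print(readout.state()['clock'],workorder.hand_in())"
```

```text
the job is handed in; nothing more can be done
26.5 None
```

Both tools are in the rack, trimmer first and then knife, and the job was handed in at 26.5 s with the robot touching nothing. I tilted each tool to the rack's slope against the bare rail between the two empty places. Then I pressed it squarely into its clips and let go.

- **Trimmer:** the clips pulled it in with about 10 N, then it met a hard stop at 17 N. The wrist picture shows it held in both wide clips, with its tail level with its neighbours.
- **Knife:** I felt it snap twice. Afterwards I pressed the middle of the handle with shut fingertips, and it held rigid at 22 N. That was about 3 mm lower than I had predicted, so my rail-height estimate is off by 2–3 mm.
- **Rest of the bench:** in the last pictures all four tools lie parallel in the rack and the other things look undisturbed.

I did not repeat the fingertip check on the trimmer. For it I relied on the press force and the pictures.

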